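# Refit the battery cover of a work lamp

### The arm

A 7-joint arm with a two-finger parallel gripper is mounted at the origin on the work surface. World frame = base frame: x ahead of the robot, y to its left, z up, the work surface at z = 0. Lengths are in m, angles in rad, forces in N, time in s.
With the tool pointing down it reaches from about 0.425 to 0.95 m from the base axis. Payload 16.7 kg.
Tool frame: the origin (TCP) lies between the finger pads; the fingertips stand 8 mm ahead of it and the grasp point (between the pads) lies 11 mm behind it; z points along the fingers, y is the line along which they close (so a half turn about z gives the same grasp; the last joint's range is limited). The gripper opens to 94 mm and grips with 3 to 60 N. Pads are 16 mm wide; open, the fingers measure 119 mm over their backs; the gripper's body (75 mm by 177 mm) begins 78 mm behind the grasp point.
Start: joints at [-1.472, 0.426, 0.074, 1.606, -0.034, 1.111, -0.067], TCP at [0.166, 0.654, 0.213] pointing down, gripper open.
Joint ranges: [-2.85, 2.85], [-0.5, 2.14], [-1.23, 1.37], [0.21, 2.46], [-1.02, 4.16], [0.16, 2.05], [-2.73, 2.73]. Speed limits (rad/s): [1.89, 1.89, 2.39, 2.39, 3.01, 3.01, 3.01].

### API

Orientations are given as a 3x3 rotation matrix whose columns are the frame's x, y, z axes.
In Python, from bench import telemetry, optics, manip gives the robot as it stands. The module is installed in compiled form; this text tells all that it offers.
- The arm moves only by the tool send_rows, never from a script. Its argument "steps" is a list of rows, each an object of numbers: "claw": the opening, from 0 (shut) to 1 (fully open); "x", "y", "z": the shift along the tool's x, y, z normalised to -1 to 1, where 1 is 0.08 m; "wx", "wy", "wz": the turn, a rotation vector about the tool's x, y, z normalised to -1 to 1, where 1 is pi/2 rad. A call has 1 to 10 rows; each row is the pose to reach, as a shift and turn from the pose commanded when the call began, along the tool's axes at that moment; what a row does not reach only later rows make up. A row lasts 1/10 s, in which the tool goes at most 50 mm and 8.59 degrees, less where a joint would pass 70% of its speed; a pose out of reach is approached as far as the arm can. A call with a number of a shift or a turn outside -1 to 1 is refused whole. A call with a gripper value outside its range is refused whole. The fingers move at their own pace and stop on an object; "newtons" is the grip in N (left out, the last holds). Time passes only in rows, so rows that repeat a pose let the fingers close. It gives the time, the measured TCP pose, the force, the opening and the grip force at its end, in the units of the state.
- telemetry.get_obs(): the state, without advancing time (a new reading comes with each control period).
- optics.read_camera(name): name is "side" or "top" or "wrist"; returns the picture (400x640x3 uint8, red, green, blue); there is no depth.
- optics.calibration(name): a dict with "K" (3x3 intrinsics, pixels), "k1" (the pictures are not rectified: a ray, as slopes to the right and down, at radius r is drawn at 1 + k1 r^2 times it, then the intrinsics apply), "pose" (4x4, takes a point from camera to world coordinates); the wrist camera has in their place "mount" (4x4, takes a point from camera to tool coordinates, whose origin is the TCP and whose axes are the flange's). Camera axes: x right, y down, z forward; pixel columns grow to the right and rows downward; lengths in m; the calibration is good to about 2 mm. A picture is of the moment at which its call begins: read the wrist's pose just before it. calibration takes no time and is no camera call.
- manip.close_job(): hands the job in; it is judged then, once.
The state is a dict: "t": time; "q": joint angles; "qvel": joint speeds; "effort": joint torques, N m; "eef_pos": TCP position; "tcp_rot": TCP orientation; "contact_force": force on the tool from outside, world axes, zero at the start; "wrist_torque": the same for the moment, N m; "opening": finger opening in m; "grasp_force": force on a finger pad.
Only numpy, scipy, OpenCV 4.12 (cv2) and the standard library are available. Lean on these libraries where they do the work, as an engineer would, in place of code of your own. Each camera call takes 0.05 s, during which the arm holds its last target. There are 200 camera calls.

### The job

The battery of the work lamp on the bench has been changed: take its loose battery cover from the bench, lay it on the lamp's grey deck in front of the rails with its tab end trailing, and slide it in under the two lips until it is fully home at the end stop and its green tab has clicked down behind the orange ledge. It has to squeeze the rubber seal there, so push by feel, and while sliding never press the cover against the lamp with more than about 30 N, or the tab snaps. Do not shove the spent battery, screw box, screwdriver or tape measure about, and let go of the cover at the end.

Things in the scene. Friction and masses are not known exactly. Their poses are not given: they have to be found in the camera images.
- lamp: LED work lamp on its face, clamped to the bench: orange bezel, grey housing 204x178 mm, fins. Origin: centre of underside, z up, +x = the way the cover slides in. Pale flat deck in the middle, top at z 70 mm, x -80 to 92, y +-50, holding the battery bay (x 8 to 74, y +-24). Behind x = -2 only the ledge's ramp stands on the deck. Clamp heads: z to 74 mm, x 87 to 150, y +-55.
- mouth (a point): Mid-point on the deck where the lips begin (lamp x = 26 mm, axes as the lamp's). From here 58 mm on run two side walls, inner faces 38.2 mm each side of the middle, each with a dark lip reaching in to 33.5 mm, underside 6.2 and top 10.2 mm above the deck. Lip ends curl up 11 mm before here. Before here the walls flare out to 44 mm each side at 27 mm back, where they end.
- ledge (a point): Top edge of the small orange ledge's latching face: lamp x -1.2 mm, middle of the deck, 3.2 mm above it, 18 mm wide, looking to +x. Its ramp climbs from 13 mm behind to a crest 4 mm above the deck 1 mm behind this edge.
- stop (a point): Foot of the end stop's face (lamp x = 82 mm), a cross wall 9 mm high. A black rubber seal stands 4 mm out of it: the cover's nose meets it 4 mm before home with about 4 N, rising to about 10 N hard against the stop. Once latched, the seal holds the cover back against the ledge, about 1 mm off the stop.
- cover_grip (a point): Centre of the green grip bar on the loose battery cover; axes as the cover's. Bar 12 mm along x, 44 along y, 12 mm below to 12 mm above this point, standing on the plate. Home: this point at x 51 to 52, y 0, z 91 mm in the lamp's frame. To lay the cover on the deck clear of the lips, put this point at lamp x -40 to -16 mm. Flat on the deck it has about 1 mm of play at sides and lips.
- cover: Battery cover, about 0.1 kg. Origin: centre of its underside, 12 mm behind and 21 mm below the bar's centre; +x to its nose, z up. Dark plate x +-42, y +-30 mm, top at z 9 mm; below its sides flanges 5 mm thick it stands on, 74 mm across over all (foremost 8 mm narrower, thinner). Hollow 5 mm high between them, so it passes over the ledge.
- tab_barb (a point): Bottom of the barb under the green tab, a sprung tongue 18 mm wide in the cover's tail, from 33 to 60 mm behind the bar's centre (keep fingers off). Barb 50 mm behind that centre, 0.7 mm above the deck when down, 4 mm on the ledge's crest. Lifting it takes about 4 N, so 5 to 9 N of push on the ramp; with the seal 10 to 14 N at the end. It snaps down when the nose is about 1 mm from the stop.
- old_pack: Spent battery, black block 70 x 62 x 44 mm with a red stripe, loose; origin: centre of its underside. Leave it.
- screw_box: Open blue box of screws, 74 x 62 x 34 mm, loose; origin: centre of its underside. Leave it.
- screwdriver: Green-handled screwdriver, 170 mm long, lying loose. Leave it.
- tape: Yellow tape measure, 72 x 36 x 66 mm, loose. Leave it.
Things that resemble listed ones, but are neither listed nor needed, are in the scene too. Leave any pink or turquoise look-alike of the cover alone.

How it is judged:
By the outcome, as a careful person would: the job done as asked, in the order asked, and still so for the second after the job is handed in, with the robot touching nothing.
It also fails if it takes over 48 s, if anything falls off the work surface, if the arm or the gripper's body presses on something with over 40 N, if the wrist force passes 120 N, or if a joint passes its speed limit or range.

## Working session

There is one attempt and no reset: what is moved stays moved. The work goes in short steps, Python scripts to look and compute and a tool call to move; the robot and the scene stay as the last step left them, time stands still between calls to the robot, and variables do not carry over. Pictures are saved under pics/ and viewed, at most 10 in all, crops included, and the job is handed in when it is done.

Besides the shell and the picture viewer there is one more tool, called after "Call:" in YAML: its name, and indented under it one key for each argument. send_rows: Moves the arm, as the interface text tells. Scaled input: -1 to 1 covers 0.08 m each way for a shift and pi/2 rad each way for a turn. Its arguments: {"type":"object","properties":{"steps":{"type":"array","items":{"type":"object","properties":{"claw":{"type":"number"},"x":{"type":"number","minimum":-1,"maximum":1},"y":{"type":"number","minimum":-1,"maximum":1},"z":{"type":"number","minimum":-1,"maximum":1},"wx":{"type":"number","minimum":-1,"maximum":1},"wy":{"type":"number","minimum":-1,"maximum":1},"wz":{"type":"number","minimum":-1,"maximum":1}}}},"newtons":{"type":"number"}},"required":["steps"]}

```bash
mkdir -p pics
cat > h.py <<'E'
import numpy as np, cv2
from bench import telemetry, optics, manip
np.set_printoptions(precision=4,suppress=True)
def campose(n):
    c=optics.calibration(n)
    if n!='wrist': return c,np.array(c['pose'])
    o=telemetry.get_obs();T=np.eye(4);T[:3,:3]=o['tcp_rot'];T[:3,3]=o['eef_pos']
    return c,T@np.array(c['mount'])
def snap(n,f):
    c,P=campose(n);im=optics.read_camera(n)
    cv2.imwrite('pics/'+f+'.png',cv2.cvtColor(im,cv2.COLOR_RGB2BGR));np.save('pics/'+f+'.npy',P);return im
def ray(n,f,uv,z):
    "pixels -> world points on plane z"
    c=optics.calibration(n);P=np.load('pics/'+f+'.npy');K=np.array(c['K'])
    p=cv2.undistortPoints(np.array(uv,float).reshape(-1,1,2),K,np.array([c['k1'],0,0,0.])).reshape(-1,2)
    d=np.c_[p,np.ones(len(p))]@P[:3,:3].T;o=P[:3,3]
    return o+d*((np.broadcast_to(z,len(p))-o[2])/d[:,2])[:,None]
def proj(n,f,X):
    c=optics.calibration(n);P=np.linalg.inv(np.load('pics/'+f+'.npy'));K=np.array(c['K'])
    r,_=cv2.Rodrigues(P[:3,:3]);return cv2.projectPoints(np.array(X,float).reshape(-1,3),r,P[:3,3],K,np.array([c['k1'],0,0,0.]))[0].reshape(-1,2)
E
python3 - <<'E'
from h import *
for n in ['top','side','wrist']:
    snap(n,n+'0'); print(n,np.load('pics/'+n+'0.npy'),optics.calibration(n)['K'])
o=telemetry.get_obs();print(o)
E
```

```text
top [[ 0.0038 -0.9932  0.1167  0.4168]
 [-1.     -0.0035  0.0029 -0.0564]
 [-0.0024 -0.1167 -0.9932  1.1743]
 [ 0.      0.      0.      1.    ]] [[403.0444   0.     324.285 ]
 [  0.     403.0444 198.7233]
 [  0.       0.       1.    ]]
side [[ 0.9682 -0.1459  0.2033  0.3199]
 [-0.2496 -0.6214  0.7426 -0.8929]
 [ 0.018  -0.7698 -0.6381  0.8199]
 [ 0.      0.      0.      1.    ]] [[475.7457   0.     329.9937]
 [  0.     475.7457 201.0644]
 [  0.       0.       1.    ]]
wrist [[ 0.2461  0.9355  0.2534  0.0929]
 [ 0.9692 -0.237  -0.0664  0.673 ]
 [-0.0021  0.2619 -0.9651  0.3834]
 [ 0.      0.      0.      1.    ]] [[324.4955   0.     317.591 ]
 [  0.     324.4955 197.7185]
 [  0.       0.       1.    ]]
{'t': 0.15, 'q': array([-1.4715,  0.4266,  0.0739,  1.6065, -0.0341,  1.1108, -0.0671]), 'qvel': array([ 0.0002, -0.0025,  0.001 , -0.0025, -0.0005, -0.0007, -0.0026]), 'effort': array([  0.0047, -93.6267,   3.6699, -45.4433,  -0.0485,   0.0178,
         0.0001]), 'eef_pos': array([0.1662, 0.6539, 0.213 ]), 'tcp_rot': array([[-0.9692,  0.2463, -0.0002],
       [ 0.2463,  0.9692, -0.001 ],
       [-0.0001, -0.001 , -1.    ]]), 'contact_force': array([-0.2681, -0.3111,  0.492 ]), 'wrist_torque': array([-0.004 ,  0.0051,  0.0197]), 'grasp_force': 0.0, 'opening': 0.0940224634134392}
```

View pics/top0.png

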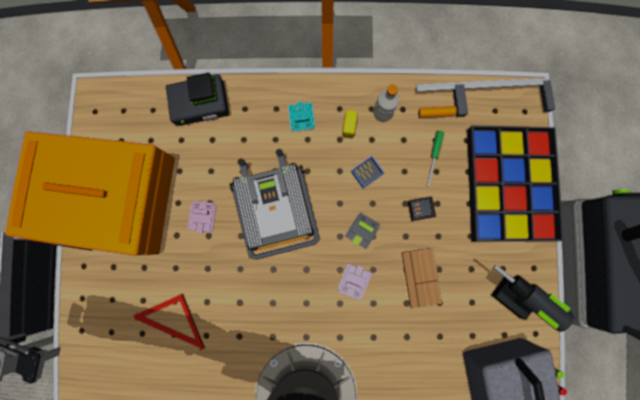

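View pics/side0.png

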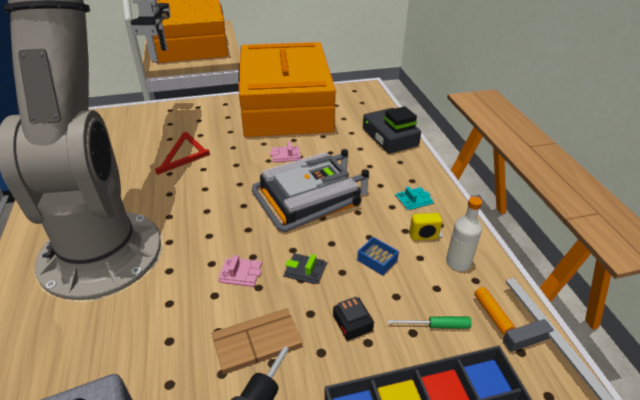

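The top view shows four candidates: a dark plate with a green bar at (363,231), pink ones at (202,216) and (354,281), and a turquoise one at (302,116). I choose the dark one with the green bar. The lamp is at (275,208) with its clamps at the top of the picture. Next I check both in one close crop.

Run:
```python
from h import *
a=cv2.imread('pics/top0.png')
l=cv2.resize(a[145:265,220:330],None,fx=4.5,fy=4.5,interpolation=3)
c=cv2.resize(a[205:255,338:388],None,fx=5,fy=5,interpolation=3)
W=np.zeros((540,495+250,3),np.uint8);W[:l.shape[0],:495]=l;W[:250,495:]=c
s=cv2.imread('pics/side0.png')[245:290,275:335];s=cv2.resize(s,None,fx=4,fy=4,interpolation=3);W[260:440,495:735]=s
cv2.imwrite('pics/crop0.png',W)
```

```text
(no output)
```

View pics/crop0.png

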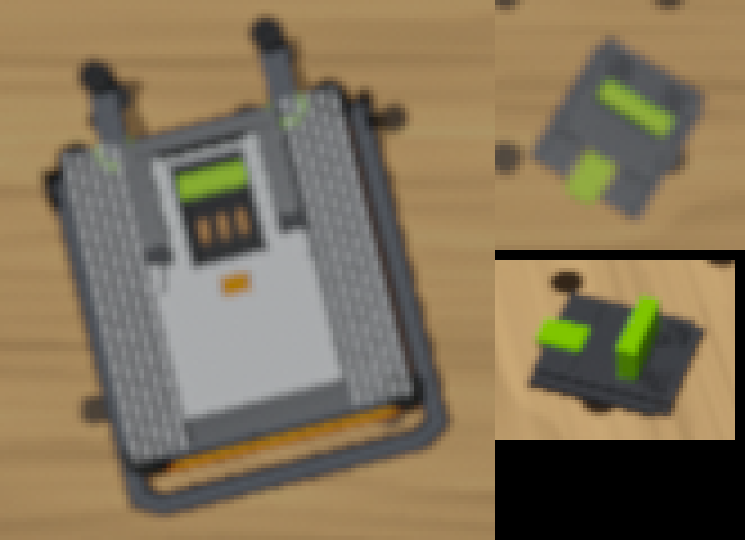

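The crop shows the dark cover flat on the bench. Its green bar runs from top-view pixel (360,222.6) to (372.6,230.6), and its tab is at (357.4,240.4), so the nose points up and to the right. The lamp's orange ledge is at (272.4,208) and the deck's rear edge runs from (256,237.7) to (295.5,229.4).

Run:
```python
from h import *
b=ray('top','top0',[[360,222.6],[372.6,230.6],[357.4,240.4]],[.033,.033,.012])
print('bar/tab',b); m=b[:2].mean(0);d=b[0]-b[1];print('bar c',m,'cover yaw(x axis)',np.degrees(np.arctan2(d[1],d[0]))-90, 'tab dir',np.degrees(np.arctan2(*(m-b[2])[[1,0]])))
cv=lambda u,v:[220+u/4.5,145+v/4.5]
L=ray('top','top0',[cv(163,417),cv(340,380),cv(236,284),cv(182,176),cv(243,160),cv(195,262),cv(265,246)],[.07,.07,.073,.07,.07,.07,.07]);print(L)
r=L[0]-L[1];print('lamp yaw',np.degrees(np.arctan2(r[1],r[0]))-90, np.linalg.norm(r), np.degrees(np.arctan2(*(L[2]-L[:2].mean(0))[[1,0]])))
o=telemetry.get_obs();m0=np.array(optics.calibration('wrist')['mount']);print(m0)
```

```text
bar/tab [[ 0.4831 -0.1546  0.033 ]
 [ 0.4605 -0.1902  0.033 ]
 [ 0.4331 -0.1486  0.012 ]]
bar c [ 0.4718 -0.1724  0.033 ] cover yaw(x axis) -32.37707089071925 tab dir -31.51326517843215
[[0.4385 0.1328 0.07  ]
 [0.4616 0.0251 0.07  ]
 [0.5197 0.0892 0.073 ]
 [0.5868 0.1244 0.07  ]
 [0.5969 0.0868 0.07  ]
 [0.5334 0.1151 0.07  ]
 [0.5435 0.0722 0.07  ]]
lamp yaw 12.110647134449252 0.11016373217386964 8.357222760815207
[[ 0.0001 -0.9651 -0.2618  0.0757]
 [ 1.      0.0004 -0.0009  0.0004]
 [ 0.0009 -0.2618  0.9651 -0.1706]
 [ 0.      0.      0.      1.    ]]
```

```bash
cat >> h.py <<'E'
def Rdown(yaw):
    a=np.radians(yaw);y=np.array([np.cos(a),np.sin(a),0]);z=np.array([0,0,-1.]);return np.c_[np.cross(y,z),y,z]
from scipy.spatial.transform import Rotation as Ro
def rows(p,R,wps):
    for x,y,z,yaw in wps:
        q=np.array([x,y,z]);Q=Rdown(yaw)
        print(np.round(R.T@(q-p)/.08,3),np.round(Ro.from_matrix(R.T@Q).as_rotvec()/(np.pi/2),3)); p,R=q,Q
def ob():
    o=telemetry.get_obs();R=o['tcp_rot'];print('t',o['t'],'p',o['eef_pos'],'yaw',np.degrees(np.arctan2(R[1,1],R[0,1])),'F',o['contact_force'],'tq',o['wrist_torque'],'op',o['opening'],o['grasp_force'],'q',o['q']);return o
E
python3 - <<'E'
from h import *
o=ob()
w=[]
for az,r,z,yw in [(69,.66,.29,24+15),(58,.62,.36,10),(46,.59,.36,0),(34,.56,.36,-11),(22,.53,.34,-24),(10,.51,.32,-32),(-3,.50,.27,-32),(-13,.50,.21,-32),(-20.1,.502,.19,-32)]:
    a=np.radians(az);w.append((r*np.cos(a),r*np.sin(a),z,yw))
rows(o['eef_pos'],o['tcp_rot'],w)
E
```

```text
t 0.15 p [0.1662 0.6539 0.213 ] yaw 75.74271377680417 F [-0.2681 -0.3111  0.492 ] tq [-0.004   0.0051  0.0197] op 0.0940224634134392 0.0 q [-1.4715  0.4266  0.0739  1.6065 -0.0341  1.1108 -0.0671]
[-0.968 -0.241 -0.963] [-0.001  0.     0.408]
[-1.602  0.183 -0.875] [0.    0.    0.322]
[-1.424  0.781  0.   ] [0.    0.    0.111]
[-1.391  0.68   0.   ] [0.    0.    0.122]
[-1.342  0.606  0.25 ] [0.    0.    0.144]
[-1.201  0.683  0.25 ] [0.    0.    0.089]
[-1.236  0.729  0.625] [0. 0. 0.]
[-0.995  0.443  0.75 ] [0. 0. 0.]
[-0.741  0.231  0.25 ] [0. 0. 0.]
```

Call:
send_rows:
  steps:
    - {"x": -1,"y": -0.2,"z": -1,"wz": 0.4,"claw": 0.4}
    - {"x": -1,"y": -0.2,"z": -1,"wz": 0.4,"claw": 0.4}
    - {"x": -1,"y": -0.2,"z": -1,"wz": 0.4,"claw": 0.4}
    - {"x": -1,"y": -0.2,"z": -1,"wz": 0.4,"claw": 0.4}
    - {"x": -1,"y": -0.2,"z": -1,"wz": 0.4,"claw": 0.4}

```text
schema error: expected keys claw, x, y, z, wx, wy, wz
```

Call:
send_rows:
  steps:
    - {"x": -1,"y": 0.4,"z": -0.8,"wz": 0.3,"claw": 0.4}
    - {"x": -1,"y": 0.4,"z": -0.8,"wz": 0.3,"claw": 0.4}
    - {"x": -1,"y": 0.4,"z": -0.8,"wz": 0.3,"claw": 0.4}
    - {"x": -1,"y": 0.4,"z": -0.8,"wz": 0.3,"claw": 0.4}

```text
schema error: expected keys claw, x, y, z, wx, wy, wz
```

Run:
```python
from h import *
o=ob()
w=[]
for az,r,z,yw in [(50,.60,.36,0),(38.5,.58,.36,-11),(27,.56,.35,-15),(16,.53,.34,-24),(4,.51,.3,-32),(-8,.50,.25,-32),(-20.1,.502,.2,-32)]:
    a=np.radians(az);w.append((r*np.cos(a),r*np.sin(a),z,yw))
rows(o['eef_pos'],o['tcp_rot'],w)
```

```text
t 0.15 p [0.1662 0.6539 0.213 ] yaw 75.74271377680417 F [-0.2681 -0.3111  0.492 ] tq [-0.004   0.0051  0.0197] op 0.0940224634134392 0.0 q [-1.4715  0.4266  0.0739  1.6065 -0.0341  1.1108 -0.0671]
[-3.257 -1.679 -1.836] [-0.001  0.     0.842]
[-1.232  0.853  0.   ] [0.    0.    0.122]
[-1.203  0.808  0.125] [0.    0.    0.044]
[-1.272  0.477  0.125] [0.  0.  0.1]
[-1.266  0.554  0.5  ] [0.    0.    0.089]
[-1.205  0.552  0.625] [0. 0. 0.]
[-1.248  0.43   0.625] [0. 0. 0.]
```

All keys are required.

Call:
send_rows:
  steps:
    - {"x": -1,"y": -0.2,"z": -1,"wx": 0,"wy": 0,"wz": 0.4,"claw": 0.4}
    - {"x": -1,"y": -0.2,"z": -1,"wx": 0,"wy": 0,"wz": 0.4,"claw": 0.4}
    - {"x": -1,"y": -0.2,"z": -1,"wx": 0,"wy": 0,"wz": 0.4,"claw": 0.4}
    - {"x": -1,"y": -0.2,"z": -1,"wx": 0,"wy": 0,"wz": 0.4,"claw": 0.4}
    - {"x": -1,"y": -0.2,"z": -1,"wx": 0,"wy": 0,"wz": 0.4,"claw": 0.4}

```text
t: 0.65
eef_pos: [0.2402, 0.6188, 0.2937]
tcp_rot: [[-0.636, 0.772, 0.0], [0.772, 0.636, 0.0], [0.0, 0.0, -1.0]]
contact_force: [-1.6, -0.7, -0.3]
opening: 0.0572
grasp_force: 0.0
```

Call:
send_rows:
  steps:
    - {"x": -1,"y": 0.4,"z": -0.8,"wx": 0,"wy": 0,"wz": 0.3,"claw": 0.4}
    - {"x": -1,"y": 0.4,"z": -0.8,"wx": 0,"wy": 0,"wz": 0.3,"claw": 0.4}
    - {"x": -1,"y": 0.4,"z": -0.8,"wx": 0,"wy": 0,"wz": 0.3,"claw": 0.4}
    - {"x": -1,"y": 0.4,"z": -0.8,"wx": 0,"wy": 0,"wz": 0.3,"claw": 0.4}

```text
t: 1.05
eef_pos: [0.3168, 0.5774, 0.3581]
tcp_rot: [[-0.218, 0.976, 0.001], [0.976, 0.218, 0.001], [0.001, 0.001, -1.0]]
contact_force: [0.2, 0.3, -0.1]
opening: 0.0378
grasp_force: 0.0
```

Run:
```python
from h import *
o=ob()
w=[]
for az,r,z,yw in [(52,.60,.36,0),(42,.58,.36,-11),(32,.56,.35,-20),(22,.54,.34,-26),(12,.52,.31,-32),(1,.51,.28,-32),(-10,.50,.24,-32),(-20.1,.502,.2,-32)]:
    a=np.radians(az);w.append((r*np.cos(a),r*np.sin(a),z,yw))
rows(o['eef_pos'],o['tcp_rot'],w)
```

```text
t 1.05 p [0.3168 0.5774 0.3581] yaw 12.607304994821545 F [ 0.1753  0.2655 -0.1245] tq [-0.1327  0.041   0.0131] op 0.03778326156322121 0.0 q [-1.4239  0.321   0.3461  1.4697 -0.1092  1.3689 -0.8523]
[-1.42   0.356 -0.024] [ 0.001 -0.     0.14 ]
[-1.059  0.77   0.   ] [0.    0.    0.122]
[-1.016  0.756  0.125] [0.  0.  0.1]
[-0.999  0.707  0.125] [0.    0.    0.067]
[-1.014  0.605  0.375] [0.    0.    0.067]
[-1.043  0.671  0.375] [0. 0. 0.]
[-1.131  0.448  0.5  ] [0. 0. 0.]
[-1.047  0.345  0.5  ] [0. 0. 0.]
```

Call:
send_rows:
  steps:
    - {"x": -1,"y": 0.3,"z": 0,"wx": 0,"wy": 0,"wz": 0.14,"claw": 0.4}
    - {"x": -1,"y": 0.3,"z": 0,"wx": 0,"wy": 0,"wz": 0.14,"claw": 0.4}
    - {"x": -1,"y": 0.3,"z": 0,"wx": 0,"wy": 0,"wz": 0.14,"claw": 0.4}

```text
t: 1.35
eef_pos: [0.3583, 0.5018, 0.3568]
tcp_rot: [[-0.003, 1.0, -0.0], [1.0, 0.003, -0.002], [-0.002, -0.0, -1.0]]
contact_force: [0.6, 1.2, 0.0]
opening: 0.038
grasp_force: 0.0
```

Call:
send_rows:
  steps:
    - {"x": -1,"y": 0.6,"z": 0,"wx": 0,"wy": 0,"wz": 0.12,"claw": 0.4}
    - {"x": -1,"y": 0.6,"z": 0,"wx": 0,"wy": 0,"wz": 0.12,"claw": 0.4}
    - {"x": -1,"y": 0.6,"z": 0,"wx": 0,"wy": 0,"wz": 0.12,"claw": 0.4}

```text
t: 1.65
eef_pos: [0.4069, 0.4212, 0.357]
tcp_rot: [[0.185, 0.983, 0.0], [0.983, -0.185, -0.001], [-0.001, 0.0, -1.0]]
contact_force: [-0.2, 0.6, 1.4]
opening: 0.0373
grasp_force: 0.0
```

Call:
send_rows:
  steps:
    - {"x": -1,"y": 0.6,"z": 0.1,"wx": 0,"wy": 0,"wz": 0.1,"claw": 0.4}
    - {"x": -1,"y": 0.6,"z": 0.1,"wx": 0,"wy": 0,"wz": 0.1,"claw": 0.4}
    - {"x": -1,"y": 0.6,"z": 0.1,"wx": 0,"wy": 0,"wz": 0.1,"claw": 0.4}

```text
t: 1.95
eef_pos: [0.4382, 0.3337, 0.3487]
tcp_rot: [[0.335, 0.942, -0.001], [0.942, -0.335, -0.001], [-0.002, -0.0, -1.0]]
contact_force: [0.5, 0.8, 0.6]
opening: 0.0376
grasp_force: 0.0
```

Run:
```python
from h import *
o=ob()
w=[]
for az,r,z,yw in [(30,.56,.34,-26),(20,.54,.34,-32),(10,.52,.31,-32),(0,.51,.28,-32),(-10,.50,.24,-32),(-20.1,.502,.2,-32)]:
    a=np.radians(az);w.append((r*np.cos(a),r*np.sin(a),z,yw))
rows(o['eef_pos'],o['tcp_rot'],w)
```

```text
t 1.95 p [0.4382 0.3337 0.3487] yaw -19.584132505827572 F [0.4634 0.757  0.6175] tq [-0.0517  0.0698  0.0046] op 0.0376185334287769 0.0 q [-1.2522  0.1265  0.5451  1.7303 -0.0671  1.305  -1.0347]
[-0.437  0.776  0.109] [0.    0.001 0.071]
[-0.948  0.775  0.   ] [0.    0.    0.067]
[-0.97   0.675  0.375] [0. 0. 0.]
[-0.971  0.576  0.375] [0. 0. 0.]
[-1.037  0.389  0.5  ] [0. 0. 0.]
[-1.047  0.345  0.5  ] [0. 0. 0.]
```

Call:
send_rows:
  steps:
    - {"x": -0.8,"y": 1,"z": 0,"wx": 0,"wy": 0,"wz": 0.14,"claw": 0.4}
    - {"x": -0.8,"y": 1,"z": 0,"wx": 0,"wy": 0,"wz": 0.14,"claw": 0.4}
    - {"x": -0.8,"y": 1,"z": 0,"wx": 0,"wy": 0,"wz": 0.14,"claw": 0.4}

```text
t: 2.25
eef_pos: [0.4928, 0.2466, 0.3491]
tcp_rot: [[0.535, 0.845, 0.0], [0.845, -0.535, -0.001], [-0.001, 0.001, -1.0]]
contact_force: [-0.8, 0.2, 0.2]
opening: 0.0375
grasp_force: 0.0
```

Call:
send_rows:
  steps:
    - {"x": -1,"y": 0.7,"z": 0.2,"wx": 0,"wy": 0,"wz": 0,"claw": 0.4}
    - {"x": -1,"y": 0.7,"z": 0.2,"wx": 0,"wy": 0,"wz": 0,"claw": 0.4}
    - {"x": -1,"y": 0.7,"z": 0.2,"wx": 0,"wy": 0,"wz": 0,"claw": 0.4}

```text
t: 2.55
eef_pos: [0.4952, 0.1486, 0.3324]
tcp_rot: [[0.533, 0.846, -0.001], [0.846, -0.533, -0.001], [-0.002, -0.001, -1.0]]
contact_force: [-0.1, 0.4, -0.2]
opening: 0.0375
grasp_force: 0.0
```

Call:
send_rows:
  steps:
    - {"x": -1,"y": 0.7,"z": 0.4,"wx": 0,"wy": 0,"wz": 0,"claw": 0.4}
    - {"x": -1,"y": 0.7,"z": 0.4,"wx": 0,"wy": 0,"wz": 0,"claw": 0.4}
    - {"x": -1,"y": 0.7,"z": 0.4,"wx": 0,"wy": 0,"wz": 0,"claw": 0.4}

```text
t: 2.85
eef_pos: [0.4992, 0.0516, 0.2996]
tcp_rot: [[0.532, 0.846, -0.002], [0.846, -0.532, -0.002], [-0.003, -0.001, -1.0]]
contact_force: [1.0, 1.1, -0.2]
opening: 0.0376
grasp_force: 0.0
```

Call:
send_rows:
  steps:
    - {"x": -1,"y": 0.7,"z": 0.6,"wx": 0,"wy": 0,"wz": 0,"claw": 0.4}
    - {"x": -1,"y": 0.7,"z": 0.6,"wx": 0,"wy": 0,"wz": 0,"claw": 0.4}
    - {"x": -1,"y": 0.7,"z": 0.6,"wx": 0,"wy": 0,"wz": 0,"claw": 0.4}

```text
t: 3.15
eef_pos: [0.5036, -0.0447, 0.2512]
tcp_rot: [[0.532, 0.847, -0.003], [0.847, -0.532, -0.002], [-0.003, -0.001, -1.0]]
contact_force: [-0.4, -0.1, 0.3]
opening: 0.0376
grasp_force: 0.0
```

Run:
```python
from h import *
o=ob()
rows(o['eef_pos'],o['tcp_rot'],[(.4718,-.1724,.2,-32)])
```

```text
t 3.15 p [ 0.5036 -0.0447  0.2512] yaw -32.109139828099195 F [-0.3792 -0.1169  0.2559] tq [-0.0387  0.1491  0.0276] op 0.037571826611945504 0.0 q [-0.809   0.1325  0.8566  1.9679 -0.1105  1.092  -0.4659]
[-1.561  0.512  0.645] [-0.001  0.002 -0.001]
```

Call:
send_rows:
  steps:
    - {"x": -0.8,"y": 0.3,"z": 0.3,"wx": 0,"wy": 0,"wz": 0,"claw": 0.4}
    - {"x": -0.8,"y": 0.3,"z": 0.3,"wx": 0,"wy": 0,"wz": 0,"claw": 0.4}

```text
t: 3.35
eef_pos: [0.4902, -0.1098, 0.2281]
tcp_rot: [[0.529, 0.848, -0.002], [0.848, -0.529, -0.001], [-0.002, -0.001, -1.0]]
contact_force: [0.5, 0.1, -0.4]
opening: 0.0376
grasp_force: 0.0
```

Call:
send_rows:
  steps:
    - {"x": -0.75,"y": 0.2,"z": 0.4,"wx": 0,"wy": 0,"wz": 0,"claw": 0.4}
    - {"x": -0.75,"y": 0.2,"z": 0.4,"wx": 0,"wy": 0,"wz": 0,"claw": 0.4}
    - {"x": -0.75,"y": 0.2,"z": 0.4,"wx": 0,"wy": 0,"wz": 0,"claw": 0.4}
    - {"x": -0.75,"y": 0.2,"z": 0.4,"wx": 0,"wy": 0,"wz": 0,"claw": 0.4}

```text
t: 3.75
eef_pos: [0.4731, -0.1668, 0.1972]
tcp_rot: [[0.53, 0.848, -0.001], [0.848, -0.53, -0.0], [-0.001, -0.001, -1.0]]
contact_force: [0.6, 0.8, 0.5]
opening: 0.0376
grasp_force: 0.0
```

Run:
```python
from h import *
o=ob()
snap('wrist','w1')
```

```text
t 3.75 p [ 0.4731 -0.1668  0.1972] yaw -32.030130160394606 F [0.6436 0.7512 0.4572] tq [-0.0451  0.1191 -0.0108] op 0.037611144154178024 0.0 q [-0.5721  0.2163  0.9066  2.0421 -0.205   0.9757 -0.1198]
```

View pics/w1.png

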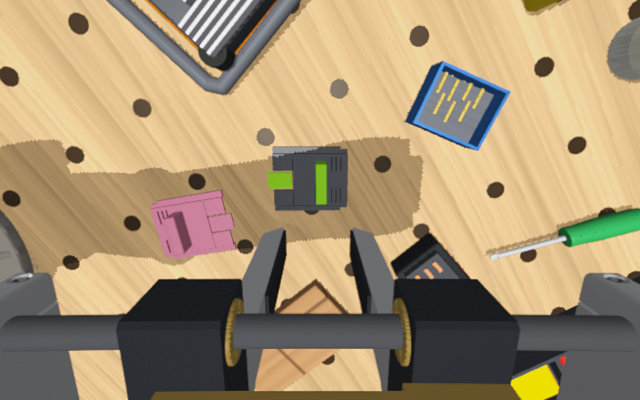

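The cover lies between and ahead of the fingers, bar at about (321,184) and tab at (280,180). The pink one is clear to the left and the black pack is at lower right.

Run:
```python
from h import *
im=cv2.imread('pics/w1.png');hsv=cv2.cvtColor(im,cv2.COLOR_BGR2HSV)
m=cv2.inRange(hsv,(30,120,60),(50,255,255));m[:, :255]=0;m[:,360:]=0;m[:130]=0;m[225:]=0
n,l,s,c=cv2.connectedComponentsWithStats(m)
for i in range(1,n):
    if s[i,4]<50: continue
    r=cv2.minAreaRect(np.argwhere(l==i)[:,::-1].astype(np.float32));b=cv2.boxPoints(r)
    print(s[i],c[i],r)
    z=.033 if s[i,3]>30 else .012
    w=ray('wrist','w1',b,z);print(w)
```

```text
[315 161  12  44 499] [320.7295 182.1764] ((320.5, 182.5), (43.0, 11.0), 90.0)
[[ 0.4841 -0.1445  0.033 ]
 [ 0.4938 -0.1505  0.033 ]
 [ 0.4694 -0.1901  0.033 ]
 [ 0.4594 -0.1838  0.033 ]]
[267 172  26  17 396] [279.3207 179.6742] ((279.5, 180.0), (25.0, 16.0), 0.0)
[[ 0.4201 -0.1444  0.012 ]
 [ 0.4304 -0.1293  0.012 ]
 [ 0.454  -0.144   0.012 ]
 [ 0.444  -0.1593  0.012 ]]
```

Call:
send_rows:
  steps:
    - {"x": 0,"y": 0.04,"z": 1,"wx": 0,"wy": 0,"wz": 0,"claw": 0.4}
    - {"x": 0,"y": 0.04,"z": 1,"wx": 0,"wy": 0,"wz": 0,"claw": 0.4}
    - {"x": 0,"y": 0.04,"z": 1,"wx": 0,"wy": 0,"wz": 0,"claw": 0.4}

```text
t: 4.1
eef_pos: [0.4742, -0.1679, 0.1149]
tcp_rot: [[0.531, 0.848, -0.005], [0.848, -0.531, 0.0], [-0.003, -0.004, -1.0]]
contact_force: [-1.0, -0.8, 0.7]
opening: 0.0376
grasp_force: 0.0
```

Call:
send_rows:
  steps:
    - {"x": 0,"y": 0,"z": 0.5,"wx": 0,"wy": 0,"wz": 0,"claw": 0.4}
    - {"x": 0,"y": 0,"z": 0.8,"wx": 0,"wy": 0,"wz": 0,"claw": 0.4}
    - {"x": 0,"y": 0,"z": 0.8,"wx": 0,"wy": 0,"wz": 0,"claw": 0.4}
    - {"x": 0,"y": 0,"z": 0.8,"wx": 0,"wy": 0,"wz": 0,"claw": 0.4}

```text
t: 4.5
eef_pos: [0.4763, -0.1696, 0.0551]
tcp_rot: [[0.533, 0.846, 0.001], [0.846, -0.533, 0.0], [0.001, 0.001, -1.0]]
contact_force: [1.1, -1.0, 0.3]
opening: 0.0379
grasp_force: 0.0
```

Run:
```python
from h import *
o=ob();rows(o['eef_pos'],o['tcp_rot'],[(.4763,-.168,.020,-32)])
snap('wrist','w2')
```

```text
t 4.5 p [ 0.4763 -0.1696  0.0551] yaw -32.193427535327416 F [ 1.0897 -1.0347  0.3033] tq [-0.0627  0.0817 -0.0077] op 0.03790317833554328 0.0 q [-0.3708  0.4626  0.7288  2.1468 -0.4822  0.6965  0.1229]
[ 0.017 -0.012  0.439] [ 0.001 -0.    -0.002]
```

View pics/w2.png

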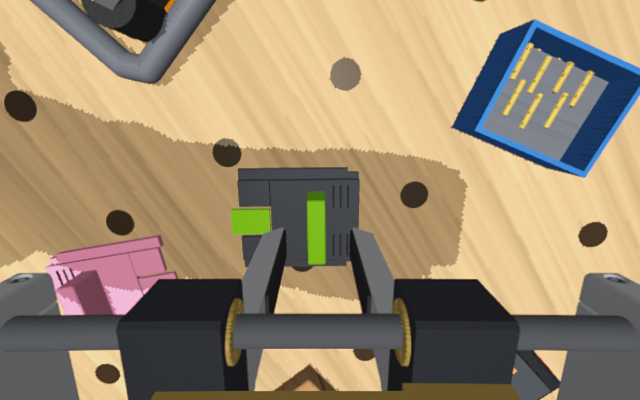

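The bar at (316,230) is centred between the fingers, with the tab clear of the left one. I go down and grip.

Call:
send_rows:
  steps:
    - {"x": 0.02,"y": -0.01,"z": 0.25,"wx": 0,"wy": 0,"wz": 0,"claw": 0.4}
    - {"x": 0.02,"y": -0.01,"z": 0.43,"wx": 0,"wy": 0,"wz": 0,"claw": 0.4}
    - {"x": 0.02,"y": -0.01,"z": 0.43,"wx": 0,"wy": 0,"wz": 0,"claw": 0.4}
    - {"x": 0.02,"y": -0.01,"z": 0.43,"wx": 0,"wy": 0,"wz": 0,"claw": 0.05}
    - {"x": 0.02,"y": -0.01,"z": 0.43,"wx": 0,"wy": 0,"wz": 0,"claw": 0.05}
    - {"x": 0.02,"y": -0.01,"z": 0.43,"wx": 0,"wy": 0,"wz": 0,"claw": 0.05}
    - {"x": 0.02,"y": -0.01,"z": 0.43,"wx": 0,"wy": 0,"wz": 0,"claw": 0.05}
    - {"x": 0.02,"y": -0.01,"z": 0.43,"wx": 0,"wy": 0,"wz": 0,"claw": 0.05}
  newtons: 30

```text
t: 5.35
eef_pos: [0.4758, -0.1682, 0.0196]
tcp_rot: [[0.534, 0.846, 0.001], [0.846, -0.534, 0.0], [0.0, 0.001, -1.0]]
contact_force: [-0.5, 0.2, 8.2]
opening: 0.012
grasp_force: 30.0
```

Run:
```python
from h import *
o=ob()
```

```text
t 5.35 p [ 0.4758 -0.1682  0.0196] yaw -32.25594739257351 F [-0.484   0.2432  8.2069] tq [0.0875 0.4138 0.0621] op 0.012026980291945577 29.985606372356415 q [-0.319   0.5198  0.6646  2.1633 -0.5489  0.6279  0.1746]
```

Run:
```python
from h import *
o=ob();rows(o['eef_pos'],o['tcp_rot'],[(.4763,-.168,.0996,-32.25),(.485,-.1,.16,-12),(.515,-.0,.2,12.5)])
```

```text
t 5.35 p [ 0.4758 -0.1682  0.0196] yaw -32.25594739257351 F [-0.484   0.2432  8.2069] tq [0.0875 0.4138 0.0621] op 0.012026980291945577 29.985606372356415 q [-0.319   0.5198  0.6646  2.1633 -0.5489  0.6279  0.1746]
[ 0.006  0.004 -1.   ] [ 0. -0. -0.]
[ 0.777 -0.362 -0.755] [ 0.     0.    -0.225]
[ 1.301  0.107 -0.5  ] [ 0.     0.    -0.272]
```

Call:
send_rows:
  steps:
    - {"x": 0,"y": 0,"z": -0.2,"wx": 0,"wy": 0,"wz": 0,"claw": 0.05}
    - {"x": 0,"y": 0,"z": -0.6,"wx": 0,"wy": 0,"wz": 0,"claw": 0.05}
    - {"x": 0,"y": 0,"z": -1,"wx": 0,"wy": 0,"wz": 0,"claw": 0.05}
    - {"x": 0,"y": 0,"z": -1,"wx": 0,"wy": 0,"wz": 0,"claw": 0.05}

```text
t: 5.75
eef_pos: [0.4772, -0.1688, 0.1022]
tcp_rot: [[0.534, 0.845, 0.005], [0.845, -0.534, -0.0], [0.002, 0.004, -1.0]]
contact_force: [0.5, 0.5, -1.6]
opening: 0.0114
grasp_force: 30.0
```

Call:
send_rows:
  steps:
    - {"x": 0.8,"y": -0.4,"z": -0.8,"wx": 0,"wy": 0,"wz": -0.225,"claw": 0.05}
    - {"x": 0.8,"y": -0.4,"z": -0.8,"wx": 0,"wy": 0,"wz": -0.225,"claw": 0.05}
    - {"x": 0.8,"y": -0.4,"z": -0.8,"wx": 0,"wy": 0,"wz": -0.225,"claw": 0.05}
    - {"x": 0.8,"y": -0.4,"z": -0.8,"wx": 0,"wy": 0,"wz": -0.225,"claw": 0.05}

```text
t: 6.15
eef_pos: [0.4829, -0.0957, 0.1633]
tcp_rot: [[0.205, 0.979, 0.001], [0.979, -0.205, 0.001], [0.001, 0.001, -1.0]]
contact_force: [0.1, -0.4, -0.7]
opening: 0.0119
grasp_force: 30.0
```

Call:
send_rows:
  steps:
    - {"x": 0.9,"y": 0.1,"z": -0.5,"wx": 0,"wy": 0,"wz": -0.275,"claw": 0.05}
    - {"x": 0.9,"y": 0.1,"z": -0.5,"wx": 0,"wy": 0,"wz": -0.275,"claw": 0.05}
    - {"x": 0.9,"y": 0.1,"z": -0.5,"wx": 0,"wy": 0,"wz": -0.275,"claw": 0.05}
    - {"x": 0.9,"y": 0.1,"z": -0.5,"wx": 0,"wy": 0,"wz": -0.275,"claw": 0.05}
    - {"x": 0.9,"y": 0.1,"z": -0.5,"wx": 0,"wy": 0,"wz": -0.275,"claw": 0.05}
    - {"x": 0.9,"y": 0.1,"z": -0.5,"wx": 0,"wy": 0,"wz": -0.275,"claw": 0.05}

```text
t: 6.75
eef_pos: [0.5048, -0.0293, 0.2024]
tcp_rot: [[-0.215, 0.977, -0.001], [0.977, 0.215, -0.0], [-0.0, -0.001, -1.0]]
contact_force: [-0.2, 0.0, -1.7]
opening: 0.0117
grasp_force: 30.0
```

Run:
```python
from h import *
o=ob();snap('wrist','w3');snap('top','top3')
a=cv2.imread('pics/w3.png');cv2.imwrite('pics/w3b.png',cv2.resize(a[0:300,100:540],None,fx=1.8,fy=1.8,interpolation=3))
```

```text
t 6.75 p [ 0.5048 -0.0293  0.2024] yaw 12.404208020375252 F [-0.1558  0.023  -1.6548] tq [-0.0473  0.0638  0.058 ] op 0.011661807695124812 29.989887177944183 q [-0.6975  0.1859  0.7162  2.0222 -0.1456  0.9847  0.3076]
```

View pics/w3b.png

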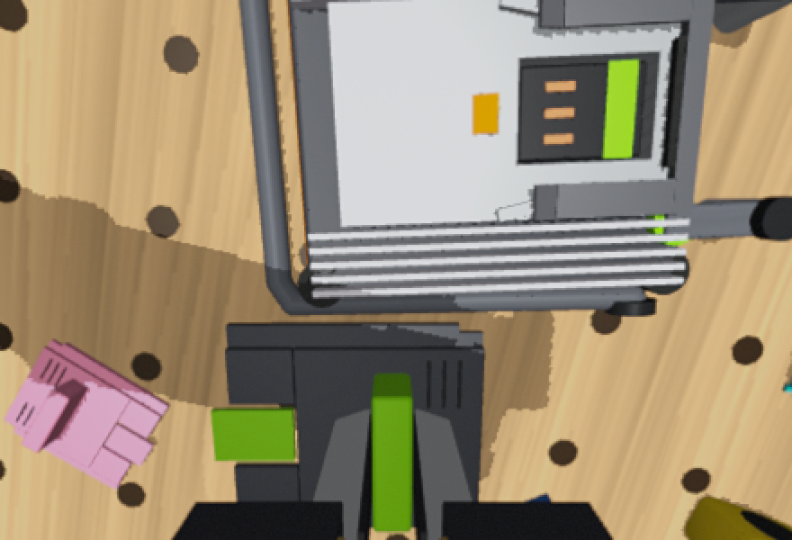

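The lamp fills the upper half of the crop. The ledge's face is at crop (498,113), the bay corners are at (520,59) and (518,162), and the deck's rear corner is at (340,226). The held cover is level below, with its plate edge at row 349 and the far end of its bar top at (392,395).

```bash
cat > fit.py <<'E'
from h import *
from scipy.optimize import least_squares
P={'A':(8,24,70,520,59),'B':(8,-24,70,518,162),'C':(-80,-50,70,340,226),'D':(-1.2,9,73.2,498,93),'E':(-1.2,-9,73.2,498,133),'F':(-14.2,9,70,473,95),'G':(-14.2,-9,70,474,135),'H':(74,24,70,660,52)}
v=np.array(list(P.values()));uv=np.c_[100+v[:,3]/1.8,v[:,4]/1.8]
L=v[:,:3]/1000
def W(p):
    c,s=np.cos(p[2]),np.sin(p[2]);return np.c_[p[0]+c*L[:,0]-s*L[:,1],p[1]+s*L[:,0]+c*L[:,1],L[:,2]]
r=least_squares(lambda p:(proj('wrist','w3',W(p))-uv).ravel(),[.526,.09,.22],x_scale=[.01,.01,.1],loss='soft_l1')
p=r.x;print('lamp',p[:2],np.degrees(p[2]));print(r.fun.reshape(-1,2))
o=telemetry.get_obs();R=o['tcp_rot'];t=o['eef_pos']
h=lambda u,v:[100+u/1.8,v/1.8]
q=ray('wrist','w3',[h(392,395),h(250,349),h(450,349),h(373,396),h(412,396)],[.2024+.0134,.1918,.1918,.2158,.2158]);print('tool coords',(q-t)@R)
E
python3 fit.py
```

```text
lamp [0.5318 0.0937] 14.19678912147939
[[-0.3755 -0.6028]
 [-0.919   2.2486]
 [ 0.3885  0.0346]
 [ 1.1935 -0.2941]
 [ 0.7506  0.2329]
 [-0.7673 -0.192 ]
 [-1.4763  0.0456]
 [ 0.9726 -0.0997]]
tool coords [[ 0.0217  0.0003 -0.0132]
 [ 0.029  -0.0452  0.0109]
 [ 0.0289  0.0188  0.0108]
 [ 0.0214 -0.0051 -0.0131]
 [ 0.0213  0.0059 -0.0132]]
```

```bash
cat >> h.py <<'E'
LP=np.array([.5318,.0937]);LY=14.2
def inlamp(x,y):
    a=np.radians(LY);return LP+np.array([np.cos(a)*x-np.sin(a)*y,np.sin(a)*x+np.cos(a)*y])
def tolamp(p):
    a=np.radians(LY);d=p[:2]-LP;return np.array([np.cos(a)*d[0]+np.sin(a)*d[1],-np.sin(a)*d[0]+np.cos(a)*d[1]])*1000
E
python3 - <<'E'
from h import *
o=ob();w=inlamp(-.030,.0005);m=inlamp(-.03,-.06)
rows(o['eef_pos'],o['tcp_rot'],[(*m,.18,LY),(*w,.13,LY)])
E
```

```text
t 6.85 p [ 0.505  -0.0289  0.2026] yaw 12.531002569057247 F [ 0.5851  0.6193 -1.3351] tq [-0.0461  0.072   0.0387] op 0.011924076860952263 29.989977478981018 q [-0.6979  0.1856  0.7158  2.0218 -0.1454  0.9848  0.3089]
[0.663 0.306 0.283] [-0.001  0.    -0.019]
[0.756 0.    0.625] [0. 0. 0.]
```

Call:
send_rows:
  steps:
    - {"x": 0.66,"y": 0.31,"z": 0.28,"wx": 0,"wy": 0,"wz": -0.018,"claw": 0.05}
    - {"x": 0.66,"y": 0.31,"z": 0.28,"wx": 0,"wy": 0,"wz": -0.018,"claw": 0.05}
    - {"x": 0.66,"y": 0.31,"z": 0.28,"wx": 0,"wy": 0,"wz": -0.018,"claw": 0.05}

```text
t: 7.15
eef_pos: [0.5176, 0.0305, 0.1796]
tcp_rot: [[-0.249, 0.968, -0.002], [0.968, 0.249, -0.001], [-0.0, -0.002, -1.0]]
contact_force: [0.2, -0.9, -0.7]
opening: 0.0116
grasp_force: 30.0
```

Call:
send_rows:
  steps:
    - {"x": 0.4,"y": 0,"z": 0,"wx": 0,"wy": 0,"wz": 0,"claw": 0.05}
    - {"x": 0.75,"y": 0,"z": 0.6,"wx": 0,"wy": 0,"wz": 0,"claw": 0.05}
    - {"x": 0.75,"y": 0,"z": 0.6,"wx": 0,"wy": 0,"wz": 0,"claw": 0.05}
    - {"x": 0.75,"y": 0,"z": 0.6,"wx": 0,"wy": 0,"wz": 0,"claw": 0.05}
    - {"x": 0.75,"y": 0,"z": 0.6,"wx": 0,"wy": 0,"wz": 0,"claw": 0.05}

```text
t: 7.65
eef_pos: [0.5037, 0.0854, 0.1335]
tcp_rot: [[-0.246, 0.969, 0.001], [0.969, 0.246, -0.0], [-0.0, 0.001, -1.0]]
contact_force: [0.4, 0.2, -0.6]
opening: 0.0121
grasp_force: 30.0
```

Run:
```python
from h import *
snap('wrist','w4');o=ob();w=inlamp(-.030,.0005);print(tolamp(o['eef_pos']))
rows(o['eef_pos'],o['tcp_rot'],[(*w,.095,LY),(*w,.0896,LY)])
a=cv2.imread('pics/w4.png');cv2.imwrite('pics/w4b.png',cv2.resize(a[0:300,140:540],None,fx=2,fy=2,interpolation=3))
```

```text
t 7.7 p [0.5039 0.0856 0.1337] yaw 14.241154672166504 F [ 0.9287  0.0354 -0.2076] tq [-0.0807  0.0587  0.0134] op 0.011617505573524025 29.98986840248108 q [-0.8181  0.2918  0.6218  2.0766 -0.2273  0.8373  0.1855]
[-29.0657  -1.0182]
[ 0.019 -0.012  0.484] [0.001 0.    0.   ]
[0.    0.    0.068] [0. 0. 0.]
```

View pics/w4b.png

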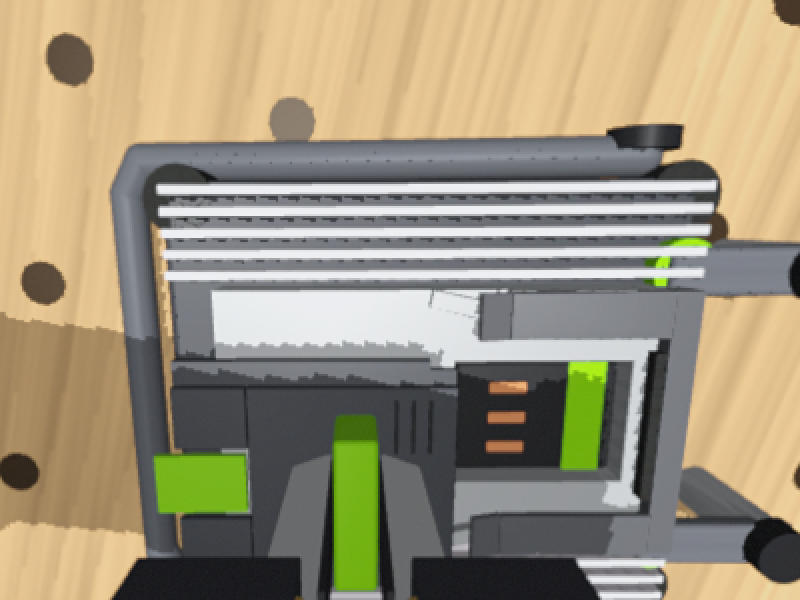

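The cover hangs above the deck with its nose just short of the bay. The upper lip's inner edge is at about row 339, the lower lip's at about row 515, and the fins tilt slightly. I check the centring and yaw from these.

Run:
```python
from h import *
o=ob();R=o['tcp_rot'];t=o['eef_pos'];h=lambda u,v:[140+u/2,v/2]
def T(n,pts,z):
    q=(ray('wrist','w4',[h(*p) for p in pts],z)-t)@R*1000;d=q[-1]-q[0];print(n,q[:,:2].round(1).tolist(),'ang',np.degrees(np.arctan2(d[0],d[1])).round(2))
T('lip up',[(515,340),(655,338)],.0802)
T('lip lo',[(475,517),(650,514)],.0802)
T('fin1',[(160,190),(714,184)],.08)
T('fin5',[(167,277),(703,272)],.08)
T('bay up',[(460,363),(630,361)],.07)
T('seal',[(655,345),(640,512)],.075)
T('wall/lip outer up',[(485,293),(700,290)],.0802)
zt=t[2]
T('plate',[(175,387),(450,387)],zt-.0106)
T('bar end',[(334,442),(377,442)],zt+.0134)
```

```text
t 7.7 p [0.5039 0.0856 0.1337] yaw 14.241154672166504 F [ 0.9287  0.0354 -0.2076] tq [-0.0807  0.0587  0.0134] op 0.011617505573524025 29.98986840248108 q [-0.8181  0.2918  0.6218  2.0766 -0.2273  0.8373  0.1855]
lip up [[35.2, 55.9], [35.9, 104.3]] ang 0.76
lip lo [[-32.2, 45.3], [-30.8, 110.5]] ang 1.25
fin1 [[85.0, -63.9], [86.5, 117.1]] ang 0.5
fin5 [[56.9, -63.8], [58.4, 117.7]] ang 0.47
bay up [[24.8, 38.8], [25.5, 101.0]] ang 0.66
seal [[32.4, 107.1], [-32.5, 109.2]] ang -88.15
wall/lip outer up [[51.5, 44.6], [52.3, 117.4]] ang 0.65
plate [[29.4, -51.6], [29.4, 27.5]] ang 0.01
bar end [[21.1, -5.2], [21.1, 5.8]] ang 0.0
```

```bash
python3 - <<'E'
from h import *
a=np.radians(14.8);t=telemetry.get_obs()['eef_pos']
x,y=-.029,-.0017
LP=t[:2]-[np.cos(a)*x-np.sin(a)*y,np.sin(a)*x+np.cos(a)*y];print(LP.tolist())
s=open('h.py').read().replace('LP=np.array([.5318,.0937]);LY=14.2',f'LP=np.array({LP.round(5).tolist()});LY=14.8');open('h.py','w').write(s)
E
python3 - <<'E'
from h import *
o=ob();w=inlamp(-.029,0);rows(o['eef_pos'],o['tcp_rot'],[(*w,.095,LY)])
E
```

```text
[0.5314758049557303, 0.09463442379100186]
t 7.7 p [0.5039 0.0856 0.1337] yaw 14.241154672166504 F [ 0.9287  0.0354 -0.2076] tq [-0.0807  0.0587  0.0134] op 0.011617505573524025 29.98986840248108 q [-0.8181  0.2918  0.6218  2.0766 -0.2273  0.8373  0.1855]
[ 0.021 -0.001  0.484] [ 0.001  0.    -0.006]
```

Call:
send_rows:
  steps:
    - {"x": 0.02,"y": 0,"z": 0.25,"wx": 0,"wy": 0,"wz": -0.007,"claw": 0.05}
    - {"x": 0.02,"y": 0,"z": 0.47,"wx": 0,"wy": 0,"wz": -0.007,"claw": 0.05}
    - {"x": 0.02,"y": 0,"z": 0.47,"wx": 0,"wy": 0,"wz": -0.007,"claw": 0.05}
    - {"x": 0.02,"y": 0,"z": 0.47,"wx": 0,"wy": 0,"wz": -0.007,"claw": 0.05}

```text
t: 8.1
eef_pos: [0.5032, 0.0877, 0.096]
tcp_rot: [[-0.257, 0.966, 0.001], [0.966, 0.257, -0.0], [-0.0, 0.001, -1.0]]
contact_force: [-0.1, -0.8, -1.3]
opening: 0.0115
grasp_force: 30.0
```

Run:
```python
from h import *
o=ob();print(tolamp(o['eef_pos']));w=inlamp(-.029,0);rows(o['eef_pos'],o['tcp_rot'],[(*w,.0896,LY)])
```

```text
t 8.1 p [0.5032 0.0877 0.096 ] yaw 14.908147511141507 F [-0.1026 -0.8067 -1.3183] tq [-0.0086  0.0487 -0.0393] op 0.011523854480587438 29.989821016788483 q [-0.785   0.3526  0.5871  2.1047 -0.2814  0.7591  0.2401]
[-29.0777   0.5047]
[-0.006  0.001  0.08 ] [0.    0.    0.001]
```

Call:
send_rows:
  steps:
    - {"x": -0.005,"y": 0,"z": 0.05,"wx": 0,"wy": 0,"wz": 0,"claw": 0.05}
    - {"x": -0.005,"y": 0,"z": 0.06,"wx": 0,"wy": 0,"wz": 0,"claw": 0.05}
    - {"x": -0.005,"y": 0,"z": 0.07,"wx": 0,"wy": 0,"wz": 0,"claw": 0.05}
    - {"x": -0.005,"y": 0,"z": 0.07,"wx": 0,"wy": 0,"wz": 0,"claw": 0.05}

```text
t: 8.5
eef_pos: [0.5029, 0.0881, 0.0896]
tcp_rot: [[-0.259, 0.966, 0.0], [0.966, 0.259, 0.0], [0.0, 0.0, -1.0]]
contact_force: [0.5, 0.5, -1.2]
opening: 0.012
grasp_force: 30.0
```

Call:
send_rows:
  steps:
    - {"x": 0,"y": 0,"z": 0.006,"wx": 0,"wy": 0,"wz": 0,"claw": 0.05}
    - {"x": 0,"y": 0,"z": 0.012,"wx": 0,"wy": 0,"wz": 0,"claw": 0.05}
    - {"x": 0,"y": 0,"z": 0.012,"wx": 0,"wy": 0,"wz": 0,"claw": 0.05}

```text
t: 8.8
eef_pos: [0.5028, 0.0881, 0.0895]
tcp_rot: [[-0.259, 0.966, -0.0], [0.966, 0.259, 0.001], [0.001, 0.0, -1.0]]
contact_force: [-8.6, -1.7, 25.0]
opening: 0.0116
grasp_force: 30.0
```

Run:
```python
from h import *
o=ob();print(tolamp(o['eef_pos']),o['tcp_rot'])
```

```text
t 8.8 p [0.5028 0.0881 0.0895] yaw 14.981527087382924 F [-8.5507 -1.683  25.0306] tq [-0.3976  2.0788  0.031 ] op 0.011584387958958947 29.99468207359314 q [-0.7782  0.3631  0.58    2.1091 -0.2921  0.7463  0.2502]
[-29.3481   1.0036] [[-0.2585  0.966  -0.0002]
 [ 0.966   0.2585  0.0008]
 [ 0.0009  0.     -1.    ]]
```

Call:
send_rows:
  steps:
    - {"x": 0,"y": 0,"z": -0.009,"wx": 0,"wy": 0,"wz": 0,"claw": 0.05}
    - {"x": -0.01,"y": 0,"z": -0.009,"wx": 0,"wy": 0,"wz": 0,"claw": 0.05}
    - {"x": -0.01,"y": 0,"z": -0.009,"wx": 0,"wy": 0,"wz": 0,"claw": 0.05}

```text
t: 9.1
eef_pos: [0.5031, 0.0878, 0.0896]
tcp_rot: [[-0.259, 0.966, 0.0], [0.966, 0.259, 0.001], [0.001, 0.0, -1.0]]
contact_force: [-2.8, 2.8, 9.8]
opening: 0.0115
grasp_force: 30.0
```

Run:
```python
from h import *
o=ob();print(tolamp(o['eef_pos']))
```

```text
t 9.1 p [0.5031 0.0878 0.0896] yaw 15.0099837352009 F [-2.7661  2.8384  9.8215] tq [ 0.4792  0.7629 -0.0231] op 0.01154583599175145 29.993477761745453 q [-0.7774  0.3631  0.58    2.1089 -0.2919  0.7463  0.2511]
[-29.2407   0.6153]
```

Call:
send_rows:
  steps:
    - {"x": -0.004,"y": 0,"z": -0.005,"wx": 0,"wy": 0,"wz": 0,"claw": 0.05}
    - {"x": -0.006,"y": 0.05,"z": -0.005,"wx": 0,"wy": 0,"wz": 0,"claw": 0.05}
    - {"x": -0.006,"y": 0.1,"z": -0.005,"wx": 0,"wy": 0,"wz": 0,"claw": 0.05}
    - {"x": -0.006,"y": 0.15,"z": -0.005,"wx": 0,"wy": 0,"wz": 0,"claw": 0.05}
    - {"x": -0.006,"y": 0.2,"z": -0.005,"wx": 0,"wy": 0,"wz": 0,"claw": 0.05}
    - {"x": -0.006,"y": 0.2,"z": -0.005,"wx": 0,"wy": 0,"wz": 0,"claw": 0.05}

```text
t: 9.7
eef_pos: [0.5193, 0.0911, 0.0896]
tcp_rot: [[-0.259, 0.966, 0.0], [0.966, 0.259, -0.0], [-0.0, 0.0, -1.0]]
contact_force: [0.1, 0.7, 0.7]
opening: 0.0117
grasp_force: 30.0
```

Run:
```python
from h import *
o=ob();print(tolamp(o['eef_pos']));print(o['tcp_rot'].T@o['contact_force'])
```

```text
t 9.7 p [0.5193 0.0911 0.0896] yaw 14.994167929914255 F [0.0966 0.7284 0.7357] tq [ 0.0871 -0.1576  0.0079] op 0.011709340085176025 29.991594851017 q [-0.764   0.3885  0.5741  2.0733 -0.3027  0.7601  0.2596]
[-12.7116  -0.2951]
[ 0.6783  0.2821 -0.7358]
```

Call:
send_rows:
  steps:
    - {"x": 0,"y": 0.04,"z": 0,"wx": 0,"wy": 0,"wz": 0,"claw": 0.05}
    - {"x": 0,"y": 0.08,"z": 0,"wx": 0,"wy": 0,"wz": 0,"claw": 0.05}
    - {"x": 0,"y": 0.12,"z": 0,"wx": 0,"wy": 0,"wz": 0,"claw": 0.05}
    - {"x": 0,"y": 0.16,"z": 0,"wx": 0,"wy": 0,"wz": 0,"claw": 0.05}
    - {"x": 0,"y": 0.16,"z": 0,"wx": 0,"wy": 0,"wz": 0,"claw": 0.05}

```text
t: 10.2
eef_pos: [0.5314, 0.0944, 0.0896]
tcp_rot: [[-0.259, 0.966, 0.0], [0.966, 0.259, -0.0], [-0.0, 0.0, -1.0]]
contact_force: [1.0, 1.1, -0.4]
opening: 0.012
grasp_force: 30.0
```

Run:
```python
from h import *
o=ob();print(tolamp(o['eef_pos']));print(o['tcp_rot'].T@o['contact_force'])
snap('wrist','w5');a=cv2.imread('pics/w5.png');cv2.imwrite('pics/w5b.png',cv2.resize(a[100:350,170:520],None,fx=2.2,fy=2.2,interpolation=3))
```

```text
t 10.2 p [0.5314 0.0944 0.0896] yaw 14.999668137209323 F [ 1.0499  1.112  -0.3507] tq [-0.0106 -0.0714  0.0445] op 0.012040767284034562 29.99167263507843 q [-0.7545  0.4076  0.5693  2.0457 -0.3112  0.7714  0.265 ]
[-0.1711 -0.169 ]
[0.8024 1.3019 0.3508]
```

View pics/w5b.png

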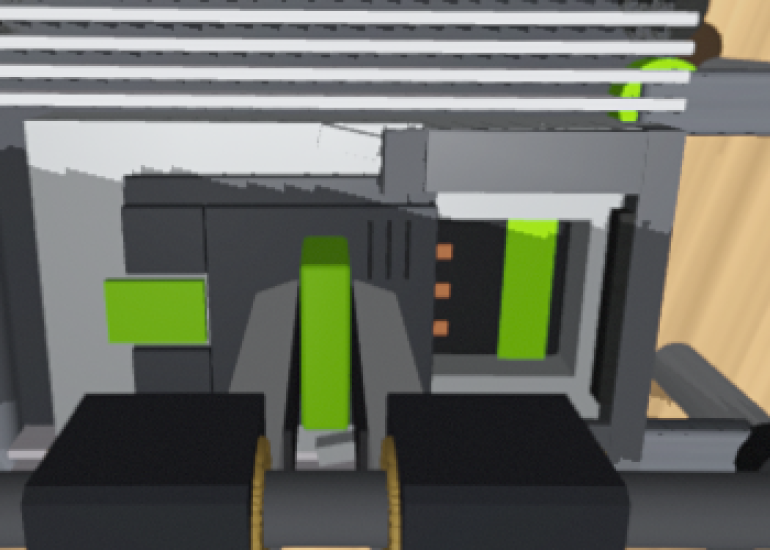

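The cover's flange has gone under the upper lip at about (410,195), with the plate edge parallel to it just inside. I carry on sliding.

Call:
send_rows:
  steps:
    - {"x": 0,"y": 0.04,"z": 0,"wx": 0,"wy": 0,"wz": 0,"claw": 0.05}
    - {"x": 0,"y": 0.08,"z": 0,"wx": 0,"wy": 0,"wz": 0,"claw": 0.05}
    - {"x": 0,"y": 0.12,"z": 0,"wx": 0,"wy": 0,"wz": 0,"claw": 0.05}
    - {"x": 0,"y": 0.16,"z": 0,"wx": 0,"wy": 0,"wz": 0,"claw": 0.05}
    - {"x": 0,"y": 0.2,"z": 0,"wx": 0,"wy": 0,"wz": 0,"claw": 0.05}
    - {"x": 0,"y": 0.2,"z": 0,"wx": 0,"wy": 0,"wz": 0,"claw": 0.05}

```text
t: 10.85
eef_pos: [0.5468, 0.0985, 0.0896]
tcp_rot: [[-0.259, 0.966, 0.0], [0.966, 0.259, -0.0], [-0.0, 0.0, -1.0]]
contact_force: [0.5, 0.7, -1.8]
opening: 0.0119
grasp_force: 30.0
```

Run:
```python
from h import *
o=ob();print(tolamp(o['eef_pos']));print(o['tcp_rot'].T@o['contact_force'])
```

```text
t 10.85 p [0.5468 0.0985 0.0896] yaw 14.995166233890307 F [ 0.5003  0.7073 -1.8431] tq [-0.019  -0.0532  0.0135] op 0.011903473006062981 29.990890324115753 q [-0.7428  0.4314  0.5636  2.0104 -0.321   0.7861  0.2707]
[15.8181 -0.1571]
[0.5541 0.666  1.8431]
```

Call:
send_rows:
  steps:
    - {"x": 0,"y": 0.04,"z": 0,"wx": 0,"wy": 0,"wz": 0,"claw": 0.05}
    - {"x": 0,"y": 0.08,"z": 0,"wx": 0,"wy": 0,"wz": 0,"claw": 0.05}
    - {"x": 0,"y": 0.12,"z": 0,"wx": 0,"wy": 0,"wz": 0,"claw": 0.05}
    - {"x": 0,"y": 0.16,"z": 0,"wx": 0,"wy": 0,"wz": 0,"claw": 0.05}
    - {"x": 0,"y": 0.2,"z": 0,"wx": 0,"wy": 0,"wz": 0,"claw": 0.05}
    - {"x": 0,"y": 0.23,"z": 0,"wx": 0,"wy": 0,"wz": 0,"claw": 0.05}
    - {"x": 0,"y": 0.23,"z": 0,"wx": 0,"wy": 0,"wz": 0,"claw": 0.05}

```text
t: 11.55
eef_pos: [0.5645, 0.1033, 0.0896]
tcp_rot: [[-0.259, 0.966, 0.0], [0.966, 0.259, -0.0], [-0.0, 0.0, -1.0]]
contact_force: [0.2, -0.0, 0.4]
opening: 0.0115
grasp_force: 30.0
```

Run:
```python
from h import *
o=ob();print(tolamp(o['eef_pos']));print(o['tcp_rot'].T@o['contact_force'])
```

```text
t 11.55 p [0.5645 0.1033 0.0896] yaw 14.992378499371258 F [ 0.1887 -0.0247  0.388 ] tq [-0.0231 -0.1158  0.0201] op 0.011488783167616567 29.99074012041092 q [-0.7298  0.4585  0.5575  1.9694 -0.3312  0.8033  0.2759]
[34.1144 -0.0918]
[-0.0728  0.176  -0.3879]
```

Call:
send_rows:
  steps:
    - {"x": 0,"y": 0.02,"z": 0,"wx": 0,"wy": 0,"wz": 0,"claw": 0.05}
    - {"x": 0,"y": 0.04,"z": 0,"wx": 0,"wy": 0,"wz": 0,"claw": 0.05}
    - {"x": 0,"y": 0.06,"z": 0,"wx": 0,"wy": 0,"wz": 0,"claw": 0.05}
    - {"x": 0,"y": 0.08,"z": 0,"wx": 0,"wy": 0,"wz": 0,"claw": 0.05}
    - {"x": 0,"y": 0.1,"z": 0,"wx": 0,"wy": 0,"wz": 0,"claw": 0.05}

```text
t: 12.05
eef_pos: [0.5713, 0.105, 0.0896]
tcp_rot: [[-0.259, 0.966, -0.001], [0.966, 0.259, -0.0], [0.0, -0.001, -1.0]]
contact_force: [-6.9, -2.1, 7.3]
opening: 0.012
grasp_force: 30.0
```

Run:
```python
from h import *
o=ob();print(tolamp(o['eef_pos']));print(o['tcp_rot'].T@o['contact_force'])
```

```text
t 12.05 p [0.5713 0.105  0.0896] yaw 14.982277870714265 F [-6.9072 -2.1285  7.2905] tq [-0.47    1.6712 -0.0004] op 0.011965123495079583 29.996204674243927 q [-0.7244  0.4697  0.5552  1.9521 -0.3351  0.8123  0.2778]
[41.2008 -0.1207]
[-0.269  -7.2325 -7.2808]
```

Call:
send_rows:
  steps:
    - {"x": 0,"y": 0.02,"z": 0,"wx": 0,"wy": 0,"wz": 0,"claw": 0.05}
    - {"x": 0,"y": 0.035,"z": 0,"wx": 0,"wy": 0,"wz": 0,"claw": 0.05}
    - {"x": 0,"y": 0.05,"z": 0,"wx": 0,"wy": 0,"wz": 0,"claw": 0.05}
    - {"x": 0,"y": 0.05,"z": 0,"wx": 0,"wy": 0,"wz": 0,"claw": 0.05}

```text
t: 12.45
eef_pos: [0.5751, 0.106, 0.0897]
tcp_rot: [[-0.259, 0.966, -0.002], [0.966, 0.259, -0.0], [0.0, -0.002, -1.0]]
contact_force: [-7.2, -2.2, 8.3]
opening: 0.0119
grasp_force: 30.0
```

Run:
```python
from h import *
o=ob();print(tolamp(o['eef_pos']));print(o['tcp_rot'].T@o['contact_force'])
```

```text
t 12.45 p [0.5751 0.106  0.0897] yaw 14.984182786329619 F [-7.2494 -2.1994  8.3441] tq [-0.5377  1.8059 -0.0021] op 0.011906534855437221 30.002080500125885 q [-0.7216  0.4754  0.554   1.9431 -0.337   0.8165  0.2787]
[45.0643 -0.1454]
[-0.2482 -7.5851 -8.3318]
```

Call:
send_rows:
  steps:
    - {"x": 0,"y": 0.015,"z": 0,"wx": 0,"wy": 0,"wz": 0,"claw": 0.05}
    - {"x": 0,"y": 0.03,"z": 0,"wx": 0,"wy": 0,"wz": 0,"claw": 0.05}
    - {"x": 0,"y": 0.04,"z": 0,"wx": 0,"wy": 0,"wz": 0,"claw": 0.05}
    - {"x": 0,"y": 0.04,"z": 0,"wx": 0,"wy": 0,"wz": 0,"claw": 0.05}

```text
t: 12.85
eef_pos: [0.5779, 0.1067, 0.0897]
tcp_rot: [[-0.258, 0.966, -0.002], [0.966, 0.258, -0.0], [0.0, -0.002, -1.0]]
contact_force: [-8.9, -2.4, 10.8]
opening: 0.0118
grasp_force: 30.0
```

Run:
```python
from h import *
o=ob();print(tolamp(o['eef_pos']));print(o['tcp_rot'].T@o['contact_force'])
```

```text
t 12.85 p [0.5779 0.1067 0.0897] yaw 14.971995824241558 F [-8.9478 -2.3624 10.834 ] tq [-0.6483  2.3167 -0.0734] op 0.011824168879053125 30.010505318641663 q [-0.7194  0.4799  0.5531  1.936  -0.3386  0.8201  0.2793]
[47.9427 -0.1499]
[  0.034   -9.2777 -10.8139]
```

Call:
send_rows:
  steps:
    - {"x": 0,"y": 0.01,"z": 0,"wx": 0,"wy": 0,"wz": 0,"claw": 0.05}
    - {"x": 0,"y": 0.02,"z": 0,"wx": 0,"wy": 0,"wz": 0,"claw": 0.05}
    - {"x": 0,"y": 0.02,"z": 0,"wx": 0,"wy": 0,"wz": 0,"claw": 0.05}

```text
t: 13.15
eef_pos: [0.5788, 0.107, 0.0897]
tcp_rot: [[-0.258, 0.966, -0.003], [0.966, 0.258, -0.0], [0.001, -0.003, -1.0]]
contact_force: [-14.2, -2.3, 14.1]
opening: 0.0118
grasp_force: 30.0
```

Call:
send_rows:
  steps:
    - {"x": 0,"y": 0.01,"z": 0,"wx": 0,"wy": 0,"wz": 0,"claw": 0.05}
    - {"x": 0,"y": 0.01,"z": 0,"wx": 0,"wy": 0,"wz": 0,"claw": 0.05}

```text
t: 13.35
eef_pos: [0.5794, 0.1072, 0.0897]
tcp_rot: [[-0.258, 0.966, -0.004], [0.966, 0.258, -0.0], [0.001, -0.004, -1.0]]
contact_force: [-14.6, -2.6, 15.5]
opening: 0.0116
grasp_force: 30.0
```

Run:
```python
from h import *
o=ob();print(tolamp(o['eef_pos']));print(o['tcp_rot'].T@o['contact_force'])
```

```text
t 13.35 p [0.5794 0.1072 0.0897] yaw 14.963671362909041 F [-14.5572  -2.5628  15.493 ] tq [-0.8745  3.642  -0.0834] op 0.01157611549513822 30.01923233270645 q [-0.7178  0.4831  0.5525  1.9312 -0.3396  0.8237  0.2797]
[49.5237 -0.1102]
[  1.295  -14.7827 -15.4373]
```

Call:
send_rows:
  steps:
    - {"x": 0,"y": 0.01,"z": -0.003,"wx": 0,"wy": 0,"wz": 0,"claw": 0.05}
    - {"x": 0,"y": 0.01,"z": -0.003,"wx": 0,"wy": 0,"wz": 0,"claw": 0.05}

```text
t: 13.55
eef_pos: [0.5802, 0.1074, 0.0897]
tcp_rot: [[-0.258, 0.966, -0.004], [0.966, 0.258, -0.0], [0.001, -0.004, -1.0]]
contact_force: [-13.1, -3.2, 12.4]
opening: 0.0113
grasp_force: 30.0
```

Call:
send_rows:
  steps:
    - {"x": 0,"y": 0.01,"z": 0,"wx": 0,"wy": 0,"wz": 0,"claw": 0.05}
    - {"x": 0,"y": 0.01,"z": 0,"wx": 0,"wy": 0,"wz": 0,"claw": 0.05}

```text
t: 13.75
eef_pos: [0.5806, 0.1076, 0.0896]
tcp_rot: [[-0.258, 0.966, -0.004], [0.966, 0.258, -0.0], [0.001, -0.004, -1.0]]
contact_force: [-15.9, -3.3, 13.3]
opening: 0.0123
grasp_force: 30.0
```

Run:
```python
from h import *
o=ob();print(tolamp(o['eef_pos']));print(o['tcp_rot'].T@o['contact_force'])
```

```text
t 13.75 p [0.5806 0.1076 0.0896] yaw 14.96427129077619 F [-15.9032  -3.2784  13.3409] tq [-0.7625  3.5926 -0.156 ] op 0.012320238439587815 30.019085705280304 q [-0.7169  0.4853  0.5521  1.9277 -0.3401  0.8257  0.2798]
[50.8318 -0.062 ]
[  0.9492 -16.2669 -13.2712]
```

Call:
send_rows:
  steps:
    - {"x": 0,"y": 0.008,"z": -0.001,"wx": 0,"wy": 0,"wz": 0,"claw": 0.05}
    - {"x": 0,"y": 0.008,"z": -0.001,"wx": 0,"wy": 0,"wz": 0,"claw": 0.05}

```text
t: 13.95
eef_pos: [0.581, 0.1076, 0.0896]
tcp_rot: [[-0.258, 0.966, -0.005], [0.966, 0.258, -0.0], [0.001, -0.005, -1.0]]
contact_force: [-15.9, -3.1, 13.7]
opening: 0.0114
grasp_force: 30.0
```

Call:
send_rows:
  steps:
    - {"x": 0,"y": 0.008,"z": -0.001,"wx": 0,"wy": 0,"wz": 0,"claw": 0.05}
    - {"x": 0,"y": 0.008,"z": -0.001,"wx": 0,"wy": 0,"wz": 0,"claw": 0.05}

```text
t: 14.15
eef_pos: [0.5812, 0.1077, 0.0897]
tcp_rot: [[-0.258, 0.966, -0.006], [0.966, 0.258, -0.001], [0.001, -0.006, -1.0]]
contact_force: [-18.5, -3.6, 15.3]
opening: 0.0116
grasp_force: 30.0
```

Run:
```python
from h import *
o=ob();print(tolamp(o['eef_pos']));print(o['tcp_rot'].T@o['contact_force'])
```

```text
t 14.15 p [0.5812 0.1077 0.0897] yaw 14.960005775594482 F [-18.5154  -3.6218  15.2581] tq [-0.9678  4.3822 -0.1946] op 0.011566434035294091 30.02317875623703 q [-0.7162  0.4868  0.5519  1.9253 -0.3404  0.8281  0.2799]
[51.4199 -0.0743]
[  1.2947 -18.9076 -15.1518]
```

Call:
send_rows:
  steps:
    - {"x": 0,"y": 0,"z": -0.004,"wx": 0,"wy": 0,"wz": 0,"claw": 0.05}
    - {"x": 0,"y": 0.006,"z": -0.006,"wx": 0,"wy": 0,"wz": 0,"claw": 0.05}
    - {"x": 0,"y": 0.006,"z": -0.006,"wx": 0,"wy": 0,"wz": 0,"claw": 0.05}

```text
t: 14.45
eef_pos: [0.5813, 0.1078, 0.0897]
tcp_rot: [[-0.258, 0.966, -0.006], [0.966, 0.258, -0.001], [0.001, -0.006, -1.0]]
contact_force: [-17.9, -4.6, 10.8]
opening: 0.0118
grasp_force: 30.0
```

Run:
```python
from h import *
o=ob();print(tolamp(o['eef_pos']));print(o['tcp_rot'].T@o['contact_force'])
snap('wrist','w6')
a=cv2.imread('pics/w6.png');cv2.imwrite('pics/w6b.png',cv2.resize(a[100:350,170:520],None,fx=2.2,fy=2.2,interpolation=3))
```

```text
t 14.45 p [0.5813 0.1078 0.0897] yaw 14.959408159127719 F [-17.8844  -4.6108  10.7973] tq [-1.0122  4.3459 -0.1514] op 0.011793705127445394 30.028455555438995 q [-0.7162  0.4873  0.552   1.9244 -0.3402  0.8293  0.2795]
[51.5157 -0.0232]
[  0.1708 -18.5365 -10.68  ]
```

View pics/w6b.png

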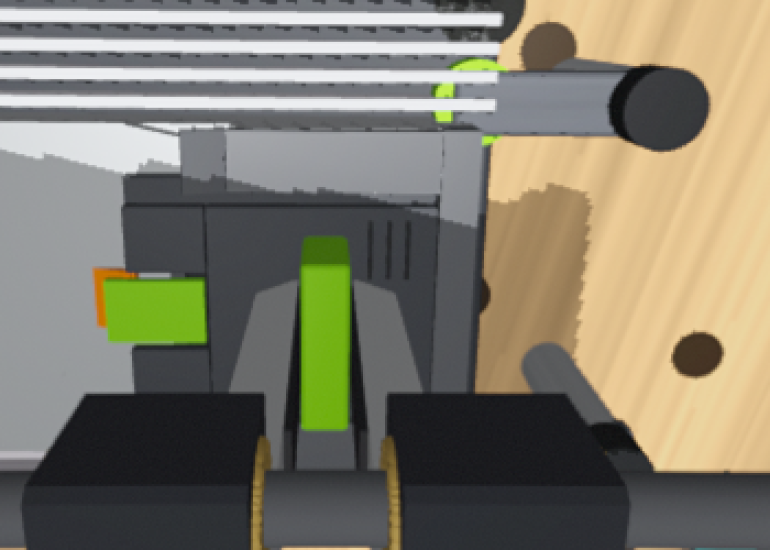

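The nose has reached the stop wall at about (440,300), and the tab at (105–207, 279–343) covers most of the ledge. I compare the tab pixels with the earlier relaxed view to see whether it is down.

Run:
```python
from h import *
for f in ['w4','w5','w6']:
    im=cv2.imread(f'pics/{f}.png');hsv=cv2.cvtColor(im,cv2.COLOR_BGR2HSV)
    m=cv2.inRange(hsv,(30,120,60),(50,255,255))
    n,l,s,c=cv2.connectedComponentsWithStats(m)
    for i in range(1,n):
        if s[i,4]>300 and 180<c[i][0]<340 and 190<c[i][1]<300: print(f,s[i],c[i].round(2))
# prediction of tab-tail corner down vs lifted 3.3mm at barb, tool frame
o=telemetry.get_obs();T=np.eye(4);T[:3,:3]=o['tcp_rot'];T[:3,3]=o['eef_pos']
for dz in (0,.0042):
    X=np.array([[y,-.060,.0196-.009-dz] for y in (.009,-.009)]);print(dz,proj('wrist','w6',X@T[:3,:3].T+T[:3,3]))
```

```text
w4 [ 306  207   24   88 1997] [317.56 250.65]
w4 [ 217  226   47   31 1366] [240.18 241.17]
w5 [ 306  207   24   88 1988] [317.57 250.56]
w5 [ 217  227   47   29 1307] [240.45 240.96]
w6 [ 306  207   24   89 2026] [317.3  251.18]
w6 [ 217  226   48   31 1356] [240.98 240.85]
0 [[215.4616 226.9071]
 [217.8626 254.8773]]
0.0042 [[213.2476 229.4432]
 [215.7493 257.9451]]
```

Call:
send_rows:
  steps:
    - {"x": 0,"y": -0.01,"z": -0.001,"wx": 0,"wy": 0,"wz": 0,"claw": 0.05}
    - {"x": 0,"y": -0.015,"z": -0.001,"wx": 0,"wy": 0,"wz": 0,"claw": 0.05}
    - {"x": 0,"y": -0.015,"z": -0.001,"wx": 0,"wy": 0,"wz": 0,"claw": 0.05}

```text
t: 14.8
eef_pos: [0.5812, 0.1078, 0.0898]
tcp_rot: [[-0.258, 0.966, -0.004], [0.966, 0.258, -0.001], [0.0, -0.004, -1.0]]
contact_force: [-9.4, -3.1, 0.6]
opening: 0.0121
grasp_force: 30.0
```

Run:
```python
from h import *
o=ob();print(tolamp(o['eef_pos']));print(o['tcp_rot'].T@o['contact_force'])
```

```text
t 14.8 p [0.5812 0.1078 0.0898] yaw 14.973371074923127 F [-9.3925 -3.0645  0.5871] tq [-0.6623  2.4859 -0.1879] op 0.0121201745631893 30.02315104007721 q [-0.7171  0.4859  0.5522  1.9264 -0.3398  0.8263  0.2793]
[51.4152 -0.0064]
[-0.5335 -9.8678 -0.5461]
```

Call:
send_rows:
  steps:
    - {"x": 0,"y": -0.01,"z": 0,"wx": 0,"wy": 0,"wz": 0,"claw": 0.05}
    - {"x": 0,"y": -0.02,"z": 0,"wx": 0,"wy": 0,"wz": 0,"claw": 0.05}
    - {"x": 0,"y": -0.02,"z": 0,"wx": 0,"wy": 0,"wz": 0,"claw": 0.05}

```text
t: 15.1
eef_pos: [0.5801, 0.1074, 0.0898]
tcp_rot: [[-0.258, 0.966, -0.003], [0.966, 0.258, -0.001], [0.0, -0.003, -1.0]]
contact_force: [-6.5, -2.3, -3.2]
opening: 0.0116
grasp_force: 30.0
```

Run:
```python
from h import *
o=ob();print(tolamp(o['eef_pos']));print(o['tcp_rot'].T@o['contact_force'])
```

```text
t 15.1 p [0.5801 0.1074 0.0898] yaw 14.975922090702923 F [-6.5488 -2.3009 -3.1505] tq [-0.5567  1.6762 -0.1061] op 0.011616178243294516 30.01903384923935 q [-0.7182  0.4838  0.5526  1.9298 -0.3391  0.8239  0.279 ]
[50.298  -0.0307]
[-0.5308 -6.9107  3.1728]
```

Call:
send_rows:
  steps:
    - {"x": 0,"y": -0.008,"z": 0.002,"wx": 0,"wy": 0,"wz": 0,"claw": 0.05}
    - {"x": 0,"y": -0.012,"z": 0.003,"wx": 0,"wy": 0,"wz": 0,"claw": 0.05}
    - {"x": 0,"y": -0.012,"z": 0.003,"wx": 0,"wy": 0,"wz": 0,"claw": 0.05}

```text
t: 15.4
eef_pos: [0.5801, 0.1074, 0.09]
tcp_rot: [[-0.259, 0.966, -0.001], [0.966, 0.259, -0.0], [0.0, -0.002, -1.0]]
contact_force: [-5.5, -1.5, -3.3]
opening: 0.0119
grasp_force: 30.0
```

Run:
```python
from h import *
o=ob();print(tolamp(o['eef_pos']));print(o['tcp_rot'].T@o['contact_force'])
```

```text
t 15.4 p [0.5801 0.1074 0.09  ] yaw 14.987141997089429 F [-5.4792 -1.5483 -3.3328] tq [-0.5023  1.4322 -0.1945] op 0.011906721401483168 30.017842054367065 q [-0.7187  0.4825  0.5528  1.9312 -0.339   0.8218  0.279 ]
[50.233  -0.0145]
[-0.0788 -5.6882  3.3414]
```

Call:
send_rows:
  steps:
    - {"x": 0,"y": -0.008,"z": 0.003,"wx": 0,"wy": 0,"wz": 0,"claw": 0.05}
    - {"x": 0,"y": -0.015,"z": 0.004,"wx": 0,"wy": 0,"wz": 0,"claw": 0.05}
    - {"x": 0,"y": -0.015,"z": 0.004,"wx": 0,"wy": 0,"wz": 0,"claw": 0.05}

```text
t: 15.7
eef_pos: [0.5799, 0.1074, 0.0901]
tcp_rot: [[-0.259, 0.966, 0.001], [0.966, 0.259, 0.0], [-0.0, 0.001, -1.0]]
contact_force: [-0.9, -0.3, -4.1]
opening: 0.0115
grasp_force: 30.0
```

Run:
```python
from h import *
o=ob();print(tolamp(o['eef_pos']));print(o['tcp_rot'].T@o['contact_force'])
```

```text
t 15.7 p [0.5799 0.1074 0.0901] yaw 14.991899398326003 F [-0.9442 -0.2704 -4.0569] tq [-0.1948  0.4182 -0.1749] op 0.011523385386401358 30.016992688179016 q [-0.7193  0.4809  0.553   1.9333 -0.3389  0.8192  0.2791]
[50.0343 -0.0488]
[-0.0165 -0.9842  4.0564]
```

The push force is gone and the cover has stayed put, so the ledge is holding it against the seal. I release.

Call:
send_rows:
  steps:
    - {"x": 0,"y": 0,"z": 0.002,"wx": 0,"wy": 0,"wz": 0,"claw": 0.05}
    - {"x": 0,"y": 0,"z": 0.002,"wx": 0,"wy": 0,"wz": 0,"claw": 0.3}
    - {"x": 0,"y": 0,"z": 0.002,"wx": 0,"wy": 0,"wz": 0,"claw": 0.3}
    - {"x": 0,"y": 0,"z": 0.002,"wx": 0,"wy": 0,"wz": 0,"claw": 0.3}
    - {"x": 0,"y": 0,"z": 0.002,"wx": 0,"wy": 0,"wz": 0,"claw": 0.3}
    - {"x": 0,"y": 0,"z": -0.2,"wx": 0,"wy": 0,"wz": 0,"claw": 0.3}
    - {"x": 0,"y": 0,"z": -0.6,"wx": 0,"wy": 0,"wz": 0,"claw": 0.3}
    - {"x": 0,"y": 0,"z": -1,"wx": 0,"wy": 0,"wz": 0,"claw": 0.3}
    - {"x": 0,"y": 0,"z": -1,"wx": 0,"wy": 0,"wz": 0,"claw": 0.3}

```text
t: 16.6
eef_pos: [0.5819, 0.1074, 0.175]
tcp_rot: [[-0.258, 0.966, 0.006], [0.966, 0.258, 0.002], [0.001, 0.006, -1.0]]
contact_force: [0.2, -1.0, -0.1]
opening: 0.0283
grasp_force: 0.0
```

Run:
```python
from h import *
o=ob()
snap('wrist','w7')
a=cv2.imread('pics/w7.png');cv2.imwrite('pics/w7b.png',cv2.resize(a[80:300,160:500],None,fx=2.3,fy=2.3,interpolation=3))
```

```text
t 16.6 p [0.5819 0.1074 0.175 ] yaw 14.957807850024752 F [ 0.1904 -1.0418 -0.0746] tq [-0.0704  0.0111 -0.0082] op 0.028321424427987282 0.0 q [-0.7745  0.373   0.6138  1.8688 -0.2582  0.9726  0.2136]
```

View pics/w7b.png

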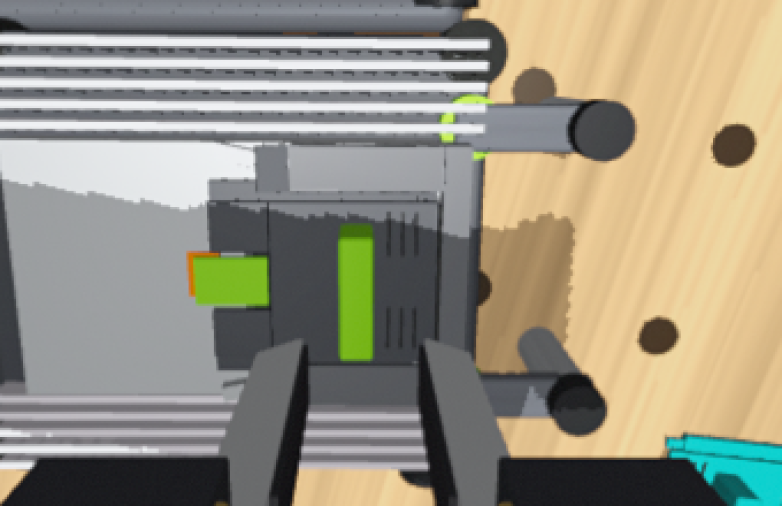

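The cover is seated against the stop wall. Its tab lies flat over the ledge at (230,280), and the gripper is clear.

```bash
python3 -c "
from bench import manip
print(manip.close_job())"
```

```text
the job is handed in; nothing more can be done
None
```

The battery cover is slid home, and a gentle pull-back and the last picture show its tab latched behind the ledge; I let go and handed the job in at about 17 s, with roughly 25 N the highest force I read (no verdict came back).

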